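# Open a sensor housing and throw its isolator

### The arm

A 6-joint arm with a two-finger parallel gripper is mounted at the origin on the work surface. World frame = base frame: x ahead of the robot, y to its left, z up, the work surface at z = 0. Lengths are in m, angles in rad, forces in N, time in s.
With the tool pointing down it reaches from about 0.3 to 0.875 m from the base axis. Payload 6.4 kg.
Tool frame: the origin (TCP) lies at the very end of the fingers, on their centre line; the grasp point (between the pads) lies 19 mm behind it; z points along the fingers, y is the line along which they close (so a half turn about z gives the same grasp; the last joint's range is limited). The gripper opens to 88 mm and grips with 3 to 60 N. Pads are 18 mm wide; open, the fingers measure 123 mm over their backs; the gripper's body (75 mm by 187 mm) begins 45 mm behind the grasp point.
Start: joints at [1.039, 0.181, 1.607, -0, 1.354, -0.206], TCP at [0.184, 0.545, 0.239] pointing down, gripper open.
Joint ranges: [-2.99, 2.99], [-0.89, 2.07], [0.3, 2.58], [-1.14, 4.28], [0, 2.63], [-3.12, 3.12]. Speed limits (rad/s): [2.57, 2.57, 3.01, 3.14, 3.14, 3.14].

### API

Orientations are given as a unit quaternion [x, y, z, w].
In Python, from station import arm, vision, job_done gives the robot as it stands.
- The arm moves only by the tool carry_out, never from a script. Its argument "series" is a list of rows, each a list of 5 numbers: the shift along the tool's x, y, z in mm, then the turn about the tool's z in degrees, then the closure in counts, from 0 (fully open) to 255 (shut). A call has 1 to 5 rows; each row shifts and turns the commanded pose from where the row before left it, along the tool's axes as they then stand; what a row does not reach is not made up. A row lasts 1/12 s, in which the tool goes at most 41.7 mm and 7.16 degrees, less where a joint would pass 70% of its speed; a pose out of reach is approached as far as the arm can. A call with a gripper value outside its range is refused whole. The fingers move at their own pace and stop on an object; "squeeze" is the grip in N (left out, the last holds). Time passes only in rows, so rows that do not move let the fingers close. It gives the time, the measured TCP pose, the force, the opening and the grip force at its end, in the units of the state.
- arm.observe(): the state, without advancing time (a new reading comes with each control period).
- vision.capture(name): name is "scene" or "top"; returns a dict with "image" (400x640x3 uint8, red, green, blue), "fx", "fy", "cx", "cy" (pixels), "dist" ([k1, k2, p1, p2, k3] as OpenCV has them; the pictures are not rectified), "cam_to_world" (4x4, takes a point from camera to world coordinates). Camera axes: x right, y down, z forward; pixel columns grow to the right and rows downward; lengths in m; the calibration is good to about 2 mm. A picture is of the moment at which its call begins. There is no depth.
- job_done(): hands the job in; it is judged then, once.
The state is a dict: "t": time; "q": joint angles; "qd": joint speeds; "effort": joint torques, N m; "eef_pos": TCP position; "eef_rot": TCP orientation; "wrist_force": force on the tool from outside, world axes, zero at the start; "moment": the same for the moment, N m; "gripper_width": opening from 0.0 (shut) to 1.0 (fully open); "gripper_force": force on a finger pad.
Only numpy, scipy, OpenCV 4.12 (cv2) and the standard library are available. Lean on these libraries where they do the work, as an engineer would, in place of code of your own. Each camera call takes 0.05 s, during which the arm holds its last target. There are 200 camera calls.

### The job

Open the blue sensor housing for service: swing its lid up to vertical on its lift-off hinges, lift it straight up off the hinge seats, and stand it hinge edge down in the slot of the orange panel rack, without dropping it. With the lid standing free in the rack, push the red isolator lever inside the housing fully over to its hinge side. Leave the fuse case, screwdriver and tape roll where they are.

Things in the scene. Friction and masses are not known exactly. Their poses are not given: they have to be found in the camera images.
- housing: Blue open-topped box fixed to the table, 120 (x) by 200 (y) by 90 mm high, walls 4 mm, floor 4 mm. Origin: centre of its underside. x axis from its lens front to its hinge side (away from the robot at 0 yaw), z up. A black lens (40 mm wide, at y = +62 mm, 40 mm above the table) sticks 25 mm out of the front
- hinge_seat (a point): Middle of the hinge line, 75 mm behind the housing's centre, 96 mm above the table; axes as the housing, y along the hinge. Steel seats at y +-103 to 113 mm, open on top, rise 21 mm above it; mouths 11 mm wide in x: the flat pins pass only with the lid within 20 degrees of upright, centred within 2 mm. Fixed backstop bar along y: front at x +16, 80 mm up, posts' tops 90 mm up
- lid: Loose blue lid, 170 (x) by 200 (y) by 12 mm, 0.3 to 0.6 kg, origin at the panel's centre. Shut: flat on the rim, x as the housing's, z (outer face) up. Free front edge (x -85 mm, yellow strip) overhangs the housing's front by 25 mm, underside 90 mm above the table. Upright: x down, z to the backstop; pushed past upright it stays leaning on the bar at about 7 degrees, else it falls shut
- lid_hinge (a point): Middle of the lid's hinge axis, in the panel's mid-plane, 75 mm from the lid's centre along its x, 10 mm from its rear edge. Flat steel pins (6 mm thick, 17 mm wide in the plane of the panel) stick out 16 mm from both sides here. With the lid on its hinges it lies within about 3 mm of hinge_seat
- rack_slot (a point): Middle of the slot floor of the panel rack, on top of its fixed black base (90 by 240 mm), 14 mm above the table. x across the slot, y along it, z up. The slot between two orange wire loops is 30 mm wide (x +-15 mm); loops span y +-70 mm, the one at -x 60 mm high, the one at +x 110 mm. The lid stands between them, its plane along y, either face forward, and may lean on a loop
- isolator_tip (a point): Centre of the red ball (26 mm diameter) on the isolator lever, 50 mm from its pivot, which is 26 mm above the table. The lever stands on the housing's floor, hidden until the lid is off; at first the ball's centre is about 70 mm above the table and the gap between ball and front wall 28 to 40 mm
- isolator (a joint): Angle of the isolator lever, rad: 0 leaning to the housing's lens front, 1.0 fully over to the hinge side, where it stops (upright at 0.5; the ball moves 48 mm, along the housing's x within 0.12 rad). Stays where it is left; light to push (about 1.5 N)
- fuse_case: Closed clear fuse case, 102 by 68 by 26 mm, origin at the centre of its underside; bystander
- driver: Screwdriver lying down, 150 mm long; bystander
- tape_roll: Red tape roll lying flat, 68 mm diameter, 25 mm high, origin at the centre of its underside; bystander

How it is judged:
By the outcome, as a careful person would: the job done as asked, in the order asked, and still so for the second after the job is handed in, with the robot touching nothing.
It also fails if it takes over 66 s, if anything falls off the work surface, if the arm or the gripper's body presses on something with over 40 N, if the wrist force passes 120 N, or if a joint passes its speed limit or range.

## Working session

There is one attempt and no reset: what is moved stays moved. The work goes in short steps, Python scripts to look and compute and a tool call to move; the robot and the scene stay as the last step left them, time stands still between calls to the robot, and variables do not carry over. Pictures are saved under pics/ and viewed, at most 10 in all, crops included, and the job is handed in when it is done.

Besides the shell and the picture viewer there is one more tool, called as a command line: name --pt "numbers of a row" for each row, then --argument value for the rest. carry_out: Moves the arm, as the interface text tells. Its arguments: {"type":"object","properties":{"series":{"type":"array","items":{"type":"array","items":{"type":"number"}}},"squeeze":{"type":"number"}},"required":["series"]}

```bash
mkdir -p pics; ls
python3 - <<'E'
from station import arm, vision
import cv2, numpy as np
for n in ("scene","top"):
    c=vision.capture(n)
    cv2.imwrite(f"pics/{n}0.png",c["image"][:,:,::-1])
    print(n,{k:np.round(v,4).tolist() for k,v in c.items() if k!="image"})
print(arm.observe())
E
```

```text
pics
scene {'fx': 383.7752, 'fy': 383.7752, 'cx': 314.7019, 'cy': 202.1429, 'dist': [-0.0843, 0.0, 0.0, 0.0, 0.0], 'cam_to_world': [[-0.6923, 0.4446, -0.5683, 1.0392], [0.7215, 0.4167, -0.553, 0.443], [-0.009, -0.7929, -0.6093, 0.5785], [0.0, 0.0, 0.0, 1.0]]}
top {'fx': 470.2423, 'fy': 470.2423, 'cx': 324.1888, 'cy': 204.1079, 'dist': [-0.0437, 0.0, 0.0, 0.0, 0.0], 'cam_to_world': [[0.0105, -0.9954, 0.0953, 0.471], [-0.9999, -0.0106, -0.0005, -0.0145], [0.0015, -0.0953, -0.9954, 1.0575], [0.0, 0.0, 0.0, 1.0]]}
{'t': 0.1, 'q': array([ 1.03869356e+00,  1.81459759e-01,  1.60785124e+00, -2.75420886e-05,
        1.35381818e+00, -2.06272150e-01]), 'qd': array([-1.05094104e-04,  4.99614469e-05, -1.83145554e-03,  6.05553416e-04,
       -3.60885596e-04,  1.03252767e-03]), 'effort': array([-3.15034213e-04, -4.34828246e+01, -3.42695689e+01,  7.02947471e-02,
        3.40446294e-02, -2.33788012e-05]), 'eef_pos': array([0.18379127, 0.54434652, 0.23793161]), 'eef_rot': array([ 1.62192615e-01,  9.86758818e-01, -7.21349225e-04, -2.64693413e-04]), 'wrist_force': array([-0.45460984, -0.84810482,  0.06274153]), 'moment': array([-0.001736  ,  0.00835544, -0.01922559]), 'gripper_force': 0.0, 'gripper_width': 1.0042836847817496}
```

View pics/scene0.png

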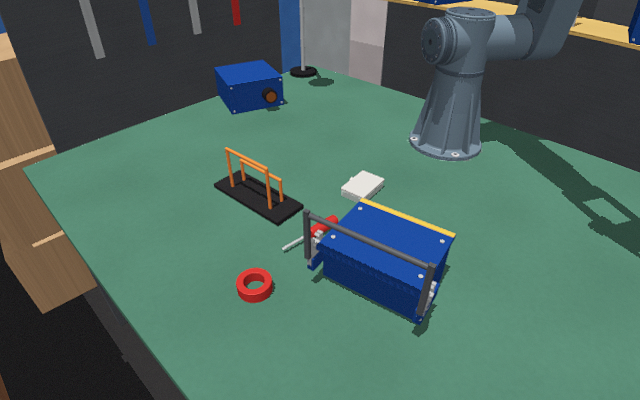

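View pics/top0.png

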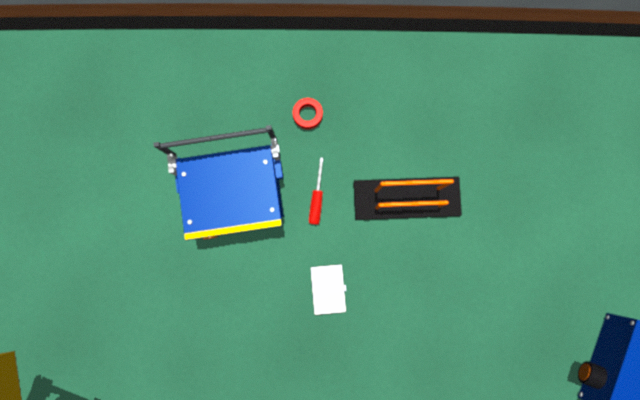

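Scene view: housing shut with its lid, with the yellow strip running (362,203)–(454,236) and the grey backstop towards this camera. The rack is at (260,185), tape at (255,285), the driver between rack and housing, and the fuse case at (362,186). Top view: lid spans (177,152)–(282,237) with the yellow front edge towards the robot. Rack base spans (354,178)–(461,220) and the fuse case is at (328,290).

```bash
cat > h.py <<'E'
from station import arm, vision
import cv2, numpy as np
def plane(c,uv,z):
    K=np.array([[c["fx"],0,c["cx"]],[0,c["fy"],c["cy"]],[0,0,1]])
    n=cv2.undistortPoints(np.float64(uv).reshape(-1,1,2),K,np.float64(c["dist"])).reshape(-1,2)
    T=c["cam_to_world"]; d=np.c_[n,np.ones(len(n))]@T[:3,:3].T; o=T[:3,3]
    return (o+d*((z-o[2])/d[:,2])[:,None])[:,:2]
def proj(c,P):
    K=np.array([[c["fx"],0,c["cx"]],[0,c["fy"],c["cy"]],[0,0,1]])
    W=np.linalg.inv(c["cam_to_world"]); r,_=cv2.Rodrigues(W[:3,:3])
    return cv2.projectPoints(np.float64(P).reshape(-1,1,3),r,W[:3,3],K,np.float64(c["dist"]))[0].reshape(-1,2)
def rect(c,m,z,box):
    x0,y0,x1,y1=box; k=np.zeros(m.shape,bool); k[y0:y1,x0:x1]=m[y0:y1,x0:x1]
    n,l,s,_=cv2.connectedComponentsWithStats(k.astype(np.uint8)); i=1+s[1:,4].argmax()
    ct=cv2.findContours((l==i).astype(np.uint8),0,1)[0][0].reshape(-1,2)
    return cv2.minAreaRect((plane(c,ct,z)*1000).astype(np.float32)), s[i]
E
python3 - <<'E'
from h import *
c=vision.capture("top"); I=c["image"].astype(int); r,g,b=I[...,0],I[...,1],I[...,2]
show=lambda t,R:print(t,np.round(R[0][0],1),np.round(R[0][1],1),np.round(R[0][2],2),R[1])
H=(160,120,300,250)
yel=(r>150)&(g>120)&(b<90); blue=(b>90)&(r<80)
R=rect(c,yel,.102,H); show("yellow",R); print(cv2.boxPoints(R[0]))
R=rect(c,blue|yel,.102,H); show("lid",R); print(cv2.boxPoints(R[0]))
R=rect(c,I.max(2)<45,.014,(340,165,475,232)); show("base",R)
ora=(r>150)&(g>60)&(g<160)&(b<80)
for z in (.060,.110): 
  R=rect(c,ora,z,(360,165,475,197)); show(f"far loop z{z}",R)
  R=rect(c,ora,z,(360,197,475,225)); show(f"near loop z{z}",R)
show("fuse",rect(c,I.min(2)>150,.026,(300,255,360,325)))
im=c["image"][:,:,::-1]
a=cv2.resize(im[125:245,150:295],None,fx=4,fy=4,interpolation=2); 
cv2.imwrite("pics/crop1.png",a)
E
```

```text
yellow [507.3 170.1] [ 13.7 198.3] 9.19 [185 220  97  20 559]
[[484.6902   266.86697 ]
 [516.3521    71.136444]
 [529.8813    73.32498 ]
 [498.21936  269.0555  ]]
lid [593.8 199.9] [177. 210.] 2.31 [ 169  144  102   89 5534]
[[501.1563   301.25748 ]
 [509.63177   91.386375]
 [686.5196    98.529816]
 [678.0441   308.4009  ]]
base [ 555.  -200.2] [ 21.9 156.8] 2.55 [372 207  71  11 438]
far loop z0.06 [ 616.4 -212.7] [ 10.2 157.6] 2.8 [380 179  74   7 220]
near loop z0.06 [ 570.4 -204.7] [  9.7 150.5] 2.74 [378 200  71   7 204]
far loop z0.11 [ 609.1 -202.7] [  9.7 149.7] 2.8 [380 179  74   7 220]
near loop z0.11 [ 565.5 -195.2] [  9.2 143. ] 2.74 [378 200  71   7 204]
fuse [385.  -27.2] [103.7  74.6] 5.54 [ 310  264   37   51 1570]
```

View pics/crop1.png

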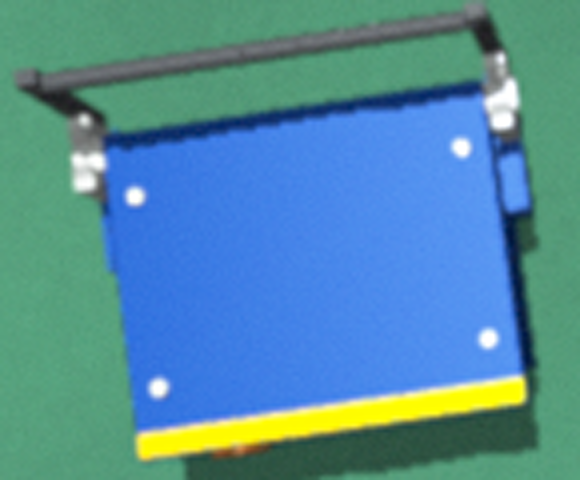

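The crop shows the lid front edge from about (184,240) to (281,225) in full-image pixels, with the steel seats at (171,165) and (275,151). I'll refine both poses by comparing the predicted model outlines with the image.

Run:
```python
from h import *
T,S=vision.capture("top"),vision.capture("scene")
def fr(x,y,yaw): 
    a=np.radians(yaw); return lambda P:np.array([[x+p[0]*np.cos(a)-p[1]*np.sin(a),y+p[0]*np.sin(a)+p[1]*np.cos(a),p[2]] for p in np.array(P)/1000.])
np.set_printoptions(suppress=True,precision=1)
f=fr(.5837,.1826,9.2)
L=f([[-85,100,102],[-85,-100,102],[85,-100,102],[85,100,102]])
seat=f([[75,108,117],[75,-108,117],[91,113,186],[91,-113,186]])
g=fr(.583,-.197,2.7)
B=g([[-45,120,14],[-45,-120,14],[45,-120,14],[45,120,14]])
lo=g([[-15,70,60],[-15,-70,60]]); hi=g([[15,70,110],[15,-70,110]])
lo2=g([[-15,70,74],[-15,-70,74]]); hi2=g([[15,70,124],[15,-70,124]])
out=[]
for n,c in (("top",T),("scene",S)):
    im=c["image"][:,:,::-1].copy(); im=cv2.resize(im,None,fx=4,fy=4,interpolation=2)
    dr=lambda P,col,cl:cv2.polylines(im,[np.int32(proj(c,P)*4+2)],cl,col,1)
    dr(L,(0,0,255),True); dr(seat,(255,255,255),False); dr(B,(0,0,255),True)
    for q in (lo,hi): dr(q,(255,255,0),False)
    for q in (lo2,hi2): dr(q,(255,0,255),False)
    print(n,"lid",proj(c,L).tolist(),"base",proj(c,B).tolist())
    bx=[(150,120,290,250),(345,165,475,230)] if n=="top" else [(295,190,465,325),(205,140,310,225)]
    out.append([cv2.resize(im[4*y0:4*y1,4*x0:4*x1],(400,300)) for x0,y0,x1,y1 in bx])
cv2.imwrite("pics/ov1.png",np.vstack([np.hstack(o) for o in out]))
```

```text
top lid [[184.77762435737574, 241.14477558950148], [282.01358863222003, 226.53412765296875], [270.456020688071, 145.24221701530692], [174.8941188047584, 159.6318868878207]] base [[352.93111455059295, 221.66968535625338], [460.2398916504741, 217.6899315354413], [457.6771445837015, 177.79686345361586], [351.22767421369485, 181.5607432522393]]
scene lid [[456.1988684811659, 233.3559405889091], [361.92180728079893, 197.23452446820488], [315.3963210507517, 244.63928097581808], [420.8653720492979, 294.2153440006106]] base [[306.03171086847635, 204.09395220979303], [241.07663817482043, 169.20688706475624], [214.56807154692714, 183.53874403757993], [279.3446408062595, 222.66091167337459]]
```

View pics/ov1.png

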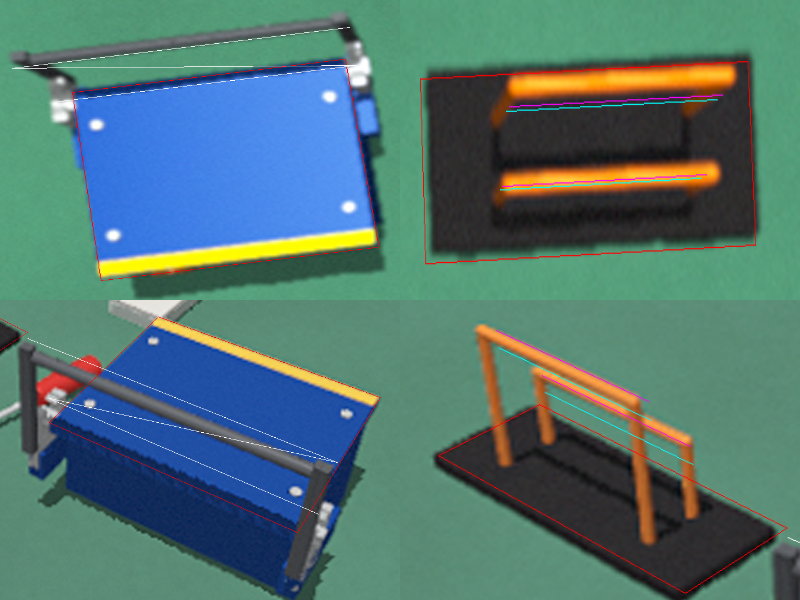

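Lid fit is good: hinge middle about (0.658, 0.195), yaw 9.2°. The rack overlay is about 5 mm off in +x and −3 mm in y, so the slot middle is about (0.588, −0.201), yaw 2.7°. Next I rotate and move to in front of the lid's edge, with the fingers shut.

carry_out --pt "0 0 0 -7 255" --pt "0 0 0 -7 255" --pt "0 -20 0 -7 255" --pt "-10 -35 0 -6.9 255" --pt "-20 -35 0 0 255" --squeeze 10

```text
t: 0.67
eef_pos: [0.2171, 0.458, 0.2382]
eef_rot: [-0.086, 0.996, -0.0, -0.001]
wrist_force: [1.4, 0.0, 0.1]
gripper_width: 0.646
gripper_force: 0.0
```

carry_out --pt "-20 -36 0 0 255" --pt "-20 -36 0 0 255" --pt "-20 -36 0 0 255" --pt "-20 -36 0 0 255" --pt "-20 -36 0 0 255"

```text
t: 1.08
eef_pos: [0.3475, 0.2957, 0.2389]
eef_rot: [-0.081, 0.997, 0.0, 0.0]
wrist_force: [0.9, 0.5, 0.4]
gripper_width: 0.266
gripper_force: 0.0
```

carry_out --pt "-20 -36 0 0 255" --pt "-20 -36 0 0 255" --pt "-20 -36 0 0 255" --pt "0 0 0 0 255"

```text
t: 1.42
eef_pos: [0.4273, 0.1951, 0.2391]
eef_rot: [-0.077, 0.997, -0.001, 0.001]
wrist_force: [-1.2, -0.1, 0.9]
gripper_width: 0.002
gripper_force: 0.0
```

carry_out --pt "-19 -19 20 0 255" --pt "-19 -19 20 0 255" --pt "0 0 40 0 255" --pt "0 0 40 0 255" --pt "0 0 35 0 255"

```text
t: 1.83
eef_pos: [0.4665, 0.1688, 0.0818]
eef_rot: [-0.08, 0.997, 0.0, -0.0]
wrist_force: [1.0, -0.4, 0.0]
gripper_width: 0.001
gripper_force: 0.0
```

carry_out --pt "0 0 12 0 255" --pt "0 0 0 0 255" --pt "0 0 0 0 255"

```text
t: 2.08
eef_pos: [0.4663, 0.1692, 0.0713]
eef_rot: [-0.081, 0.997, 0.0, -0.001]
wrist_force: [0.1, 0.3, 0.2]
gripper_width: 0.003
gripper_force: 0.0
```

Run:
```python
from h import *
s=arm.observe(); print(s["eef_pos"],s["wrist_force"],s["eef_rot"])
c=[vision.capture(n)["image"][:,:,::-1] for n in("top","scene")]
a=cv2.resize(c[0][120:270,140:340],(800,600),interpolation=2)
b=cv2.resize(c[1][140:330,290:490],None,fx=2,fy=2)
cv2.imwrite("pics/p2.png",np.hstack([cv2.resize(a,(400,300)),cv2.resize(b,(400,300))]))
```

```text
[0.46634097 0.16918407 0.07134225] [0.05170676 0.30274058 0.20964803] [-8.05757608e-02  9.96748101e-01  8.96469219e-06 -8.77425716e-04]
```

View pics/p2.png

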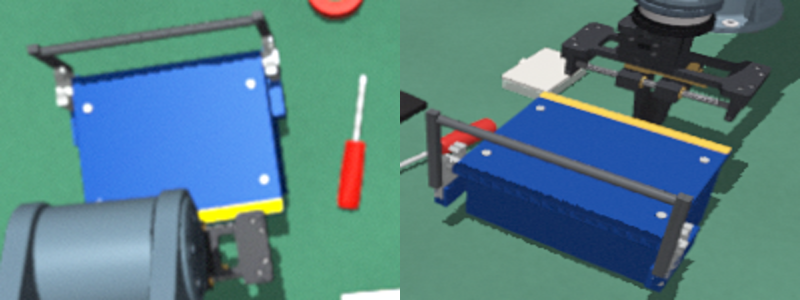

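The gripper is in front of the yellow edge, about 24 mm away. I'll approach until I feel contact.

carry_out --pt "-10 -5 0 0 255" --pt "-10 0 0 0 255" --pt "0 0 0 0 255"

```text
t: 2.43
eef_pos: [0.4909, 0.1672, 0.0735]
eef_rot: [-0.08, 0.997, 0.0, 0.002]
wrist_force: [-0.1, -0.4, -0.3]
gripper_width: 0.006
gripper_force: 0.0
```

carry_out --pt "-1.5 0 0 0 255" --pt "-1.5 0 0 0 255" --pt "0 0 0 0 255"

```text
t: 2.68
eef_pos: [0.4907, 0.1677, 0.0718]
eef_rot: [-0.08, 0.997, 0.0, 0.0]
wrist_force: [0.1, 0.2, -1.0]
gripper_width: 0.009
gripper_force: 0.0
```

carry_out --pt "-1.5 0 0 0 255" --pt "0 0 0 0 255"

```text
t: 2.85
eef_pos: [0.4914, 0.1679, 0.0715]
eef_rot: [-0.081, 0.997, -0.0, -0.001]
wrist_force: [-2.0, 0.3, 2.1]
gripper_width: 0.005
gripper_force: 0.9
```

carry_out --pt "-1.5 0 0 0 255" --pt "0 0 0 0 255"

```text
t: 3.02
eef_pos: [0.4915, 0.168, 0.0714]
eef_rot: [-0.081, 0.997, -0.0, -0.002]
wrist_force: [-7.8, -2.3, 6.2]
gripper_width: 0.007
gripper_force: 4.0
```

Contact made at 8 N. I'll press a little more and drag the edge up by friction, following the arc.

carry_out --pt "-2.5 0 -2 0 255" --pt "-1 0 -4 0 255" --pt "0 0 -4 0 255" --pt "0 0 -4 0 255" --pt "0 0 0 0 255"

```text
t: 3.43
eef_pos: [0.4935, 0.1686, 0.0845]
eef_rot: [-0.081, 0.997, -0.0, -0.004]
wrist_force: [-7.7, -0.5, -2.2]
gripper_width: 0.007
gripper_force: 3.7
```

Run:
```python
from h import *
s=arm.observe(); print(s["eef_pos"],s["wrist_force"],s["moment"])
a=vision.capture("scene")["image"][:,:,::-1]
cv2.imwrite("pics/p3.png",cv2.resize(a[140:330,290:490],(600,570),interpolation=2))
```

```text
[0.49351488 0.16858529 0.08448403] [-7.72848331 -0.53331945 -2.15332834] [-0.09796016  1.1086372  -0.05921786]
```

View pics/p3.png

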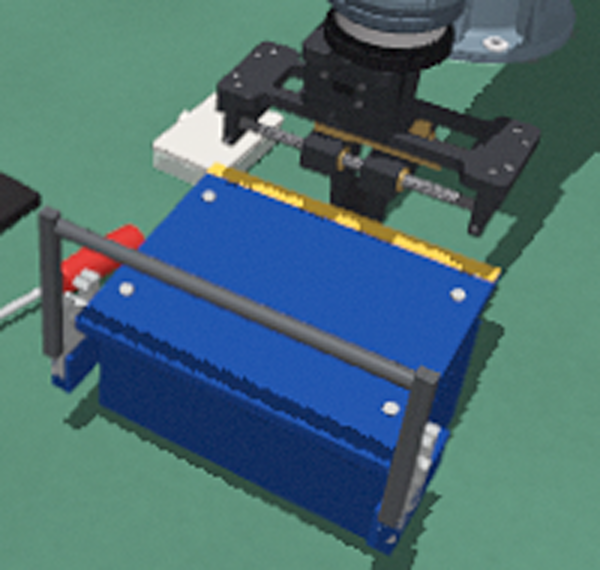

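The lid lifts with the finger (about 4.7°, carrying 2.2 N). Continuing along the arc.

carry_out --pt "-1.4 0 -7 0 255" --pt "-1.2 0 -7 0 255" --pt "-1.2 0 -7 0 255" --pt "-1.4 0 -7 0 255" --pt "0 0 0 0 255"

```text
t: 3.9
eef_pos: [0.4973, 0.1692, 0.1125]
eef_rot: [-0.081, 0.997, -0.0, -0.005]
wrist_force: [-13.8, -1.8, 1.0]
gripper_width: -0.0
gripper_force: 6.8
```

carry_out --pt "-1.8 0 -7 0 255" --pt "-2 0 -6.5 0 255" --pt "-2.4 0 -6.5 0 255" --pt "-2.6 0 -6.5 0 255" --pt "0 0 0 0 255"

```text
t: 4.32
eef_pos: [0.5055, 0.1705, 0.1391]
eef_rot: [-0.081, 0.997, -0.001, -0.006]
wrist_force: [-18.3, -3.7, 5.7]
gripper_width: 0.007
gripper_force: 9.4
```

carry_out --pt "-1.8 0 -6.5 0 255" --pt "-2.2 0 -6.5 0 255" --pt "-4.6 0 -7.8 0 255" --pt "-5 0 -7.8 0 255" --pt "-5.4 0 -7.8 0 255"

```text
t: 4.73
eef_pos: [0.5252, 0.1735, 0.1758]
eef_rot: [-0.081, 0.997, -0.001, -0.005]
wrist_force: [-15.9, -4.2, 8.7]
gripper_width: 0.003
gripper_force: 8.3
```

carry_out --pt "-6 0 -6.8 0 255" --pt "-6.3 0 -6.8 0 255" --pt "-6.6 0 -6.8 0 255" --pt "-7 0 -6 0 255" --pt "-7.3 0 -5.6 0 255"

```text
t: 5.15
eef_pos: [0.5612, 0.1794, 0.2097]
eef_rot: [-0.081, 0.997, -0.0, -0.001]
wrist_force: [-4.5, -0.5, 3.3]
gripper_width: 0.006
gripper_force: 2.3
```

carry_out --pt "-7.4 0 -5 0 255" --pt "-7.4 0 -4.5 0 255" --pt "-7.4 0 -4 0 255" --pt "-7.4 0 -3.5 0 255" --pt "-7.4 0 -3 0 255"

```text
t: 5.57
eef_pos: [0.5995, 0.1854, 0.2287]
eef_rot: [-0.081, 0.997, 0.0, 0.0]
wrist_force: [-0.9, -0.5, 1.0]
gripper_width: 0.006
gripper_force: 0.5
```

carry_out --pt "-7 0 -2 0 255" --pt "-7 0 -2 0 255" --pt "-6 0 -1 0 255" --pt "-5 0 0 0 255" --pt "-4 0 0 0 255"

```text
t: 5.98
eef_pos: [0.6279, 0.19, 0.2333]
eef_rot: [-0.08, 0.997, -0.0, -0.0]
wrist_force: [0.6, 0.4, -0.4]
gripper_width: 0.005
gripper_force: 0.1
```

carry_out --pt "-4 0 0 0 255" --pt "-4 0 0 0 255" --pt "-4 0 0 0 255" --pt "-3 0 0 0 255" --pt "0 0 0 0 255"

```text
t: 6.4
eef_pos: [0.6426, 0.1924, 0.2336]
eef_rot: [-0.08, 0.997, -0.0, 0.0]
wrist_force: [-0.2, -0.1, 0.0]
gripper_width: 0.008
gripper_force: 0.0
```

carry_out --pt "-4 0 0 0 255" --pt "-4 0 0 0 255" --pt "-4 0 0 0 255" --pt "-3 0 0 0 255" --pt "0 0 0 0 255"

```text
t: 6.82
eef_pos: [0.6575, 0.1947, 0.2335]
eef_rot: [-0.08, 0.997, -0.0, 0.0]
wrist_force: [-0.2, -0.2, 0.0]
gripper_width: 0.006
gripper_force: 0.0
```

Run:
```python
from h import *
s=arm.observe(); print(s["eef_pos"],s["wrist_force"],s["q"])
a=vision.capture("scene")["image"][:,:,::-1]; b=vision.capture("top")["image"][:,:,::-1]
cv2.imwrite("pics/p4.png",np.hstack([cv2.resize(a[90:330,280:500],(400,436),interpolation=2),cv2.resize(b[80:280,120:303],(400,436),interpolation=2)]))
```

```text
[0.65752894 0.19474169 0.23353522] [-0.23425527 -0.20134456  0.01873974] [ 1.15312812e-01  4.26984933e-01  1.30557478e+00 -1.69339167e-05
  1.40875985e+00 -1.61653052e+00]
```

View pics/p4.png

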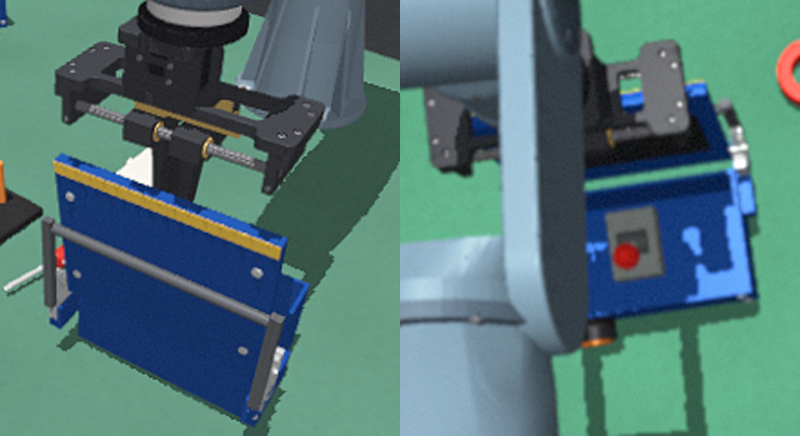

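The lid stands leaning on the backstop bar, and the top view now shows the red ball inside the housing. I'll back off, rise, turn 90° and open, then come back over the lid's top edge.

carry_out --pt "12 0 0 0 255" --pt "15 0 -10 0 255" --pt "3 0 -30 0 255" --pt "0 0 -30 7.1 0" --pt "0 0 -10 7.1 0"

```text
t: 7.33
eef_pos: [0.6283, 0.1902, 0.319]
eef_rot: [0.046, 0.999, 0.001, 0.003]
wrist_force: [0.1, 0.9, 0.7]
gripper_width: 0.133
gripper_force: 0.0
```

carry_out --pt "0 0 0 7.1 0" --pt "0 0 0 7.1 0" --pt "0 0 0 7.1 0" --pt "0 0 0 7.1 0" --pt "0 0 0 7.1 0"

```text
t: 7.75
eef_pos: [0.6271, 0.19, 0.3137]
eef_rot: [0.349, 0.937, -0.0, -0.0]
wrist_force: [0.6, 0.1, 0.1]
gripper_width: 0.509
gripper_force: 0.0
```

carry_out --pt "0 0 0 7.1 0" --pt "0 0 0 7.1 0" --pt "0 0 0 7.1 0" --pt "0 0 0 7.1 0" --pt "0 0 0 7.1 0"

```text
t: 8.17
eef_pos: [0.6271, 0.1899, 0.3136]
eef_rot: [0.618, 0.786, -0.0, -0.0]
wrist_force: [0.1, -0.8, 0.1]
gripper_width: 0.894
gripper_force: 0.0
```

carry_out --pt "0 0 0 4.8 0" --pt "0 10 0 0 0" --pt "0 10 0 0 0" --pt "0 10 0 0 0" --pt "0 0 0 0 0"

```text
t: 8.58
eef_pos: [0.6578, 0.1947, 0.3133]
eef_rot: [0.648, 0.762, 0.0, 0.0]
wrist_force: [-0.1, -0.5, 0.2]
gripper_width: 0.997
gripper_force: 0.0
```

carry_out --pt "0 0 35 0 0" --pt "0 0 35 0 0" --pt "0 0 27 0 0" --pt "0 0 0 0 100" --pt "0 0 0 0 150" --squeeze 8

```text
t: 9.0
eef_pos: [0.6555, 0.1946, 0.2152]
eef_rot: [0.648, 0.762, -0.001, -0.001]
wrist_force: [-0.2, -0.2, 0.2]
gripper_width: 0.874
gripper_force: 0.0
```

carry_out --pt "0 0 0 0 190" --pt "0 0 0 0 190" --pt "0 0 0 0 255" --pt "0 0 0 0 255" --pt "0 0 0 0 255"

```text
t: 9.42
eef_pos: [0.6576, 0.1948, 0.218]
eef_rot: [0.648, 0.762, 0.001, 0.001]
wrist_force: [0.6, 0.8, 0.5]
gripper_width: 0.494
gripper_force: 0.2
```

carry_out --pt "0 0 0 0 255" --pt "0 0 0 0 255" --pt "0 0 0 0 255" --pt "0 0 0 0 255" --pt "0 0 0 0 255"

```text
t: 9.83
eef_pos: [0.6569, 0.1948, 0.2165]
eef_rot: [0.648, 0.762, -0.0, -0.0]
wrist_force: [0.4, 0.3, -0.5]
gripper_width: 0.135
gripper_force: 8.0
```

Gripped (opening 11.9 mm, almost no side force). Tighten and lift straight up slowly at first.

carry_out --pt "0 0 0 0 255" --pt "0 0 0 0 255" --pt "0 0 -3 0 255" --pt "0 0 -4 0 255" --pt "0 0 0 0 255" --squeeze 40

```text
t: 10.25
eef_pos: [0.6567, 0.1947, 0.2238]
eef_rot: [0.648, 0.762, -0.0, -0.0]
wrist_force: [0.7, -0.9, -3.8]
gripper_width: 0.136
gripper_force: 39.9
```

carry_out --pt "0 0 -5 0 255" --pt "0 0 -5 0 255" --pt "0 0 -5 0 255" --pt "0 0 -5 0 255" --pt "0 0 0 0 255"

```text
t: 10.67
eef_pos: [0.6577, 0.1948, 0.2455]
eef_rot: [0.648, 0.762, 0.001, 0.001]
wrist_force: [1.1, 0.7, -4.6]
gripper_width: 0.131
gripper_force: 39.9
```

Clear, with the full weight of about 0.45 kg on the wrist. I'll lift further, turn to the rack's yaw and carry it across.

carry_out --pt "0 0 -10 0 255" --pt "0 0 -20 0 255" --pt "0 0 -25 0 255" --pt "0 0 -25 3 255" --pt "0 0 -20 3.5 255"

```text
t: 11.08
eef_pos: [0.6571, 0.1948, 0.3464]
eef_rot: [0.691, 0.723, 0.001, 0.001]
wrist_force: [1.2, -0.2, -3.8]
gripper_width: 0.133
gripper_force: 39.9
```

carry_out --pt "-8 -2 0 0 255" --pt "-16 -4 0 0 255" --pt "-24 -6 0 0 255" --pt "-30 -6 0 0 255" --pt "-34 -7 0 0 255"

```text
t: 11.5
eef_pos: [0.6355, 0.0802, 0.3406]
eef_rot: [0.689, 0.725, -0.002, -0.002]
wrist_force: [-0.3, 0.4, -4.2]
gripper_width: 0.131
gripper_force: 39.9
```

carry_out --pt "-34 -7 0 0 255" --pt "-34 -7 0 0 255" --pt "-34 -7 0 0 255" --pt "-34 -7 0 0 255" --pt "-34 -7 0 0 255"

```text
t: 11.92
eef_pos: [0.6081, -0.0924, 0.341]
eef_rot: [0.69, 0.724, -0.001, -0.002]
wrist_force: [0.4, -0.0, -5.3]
gripper_width: 0.132
gripper_force: 39.9
```

carry_out --pt "-34 -7 0 0 255" --pt "-30 -7 0 0 255" --pt "-20 -5 0 0 255" --pt "-8 -2 0 0 255" --pt "0 0 0 0 255"

```text
t: 12.33
eef_pos: [0.5919, -0.1853, 0.3413]
eef_rot: [0.691, 0.723, -0.001, -0.002]
wrist_force: [-0.1, 0.6, -4.3]
gripper_width: 0.133
gripper_force: 39.9
```

Run:
```python
from h import *
s=arm.observe(); p=s["eef_pos"]; print(p,s["wrist_force"],s["eef_rot"],s["q"])
q=s["eef_rot"]; print("xaxis deg",np.degrees(2*np.arctan2(q[1],q[0])))
d=np.array([.591,-.201])-p[:2]; print("toolx,tooly",d@[-.0471,.9989]*1000,d@[.9989,.0471]*1000)
a=vision.capture("scene")["image"][:,:,::-1]; b=vision.capture("top")["image"][:,:,::-1]
cv2.imwrite("pics/p5.png",np.hstack([cv2.resize(a[40:260,160:360],(400,440),interpolation=2),cv2.resize(b[100:298,330:510],(400,440),interpolation=2)]))
```

```text
[ 0.59187413 -0.18529797  0.3413005 ] [-0.13386262  0.55285179 -4.26629136] [ 0.69104273  0.72281153 -0.00083865 -0.00165037] [-4.94124395e-01  2.20957764e-01  1.35503833e+00 -7.40456419e-04
  1.56922423e+00 -5.39053612e-01]
xaxis deg 92.5743981523947
toolx,tooly -15.643581374891337 -1.612737179964157
```

View pics/p5.png

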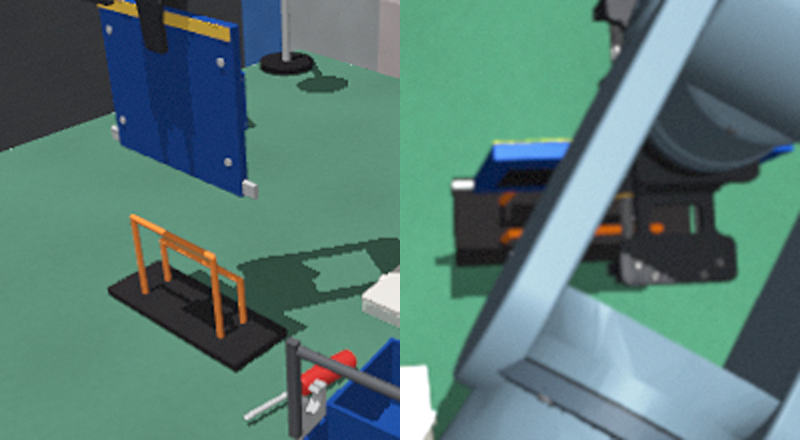

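The lid hangs straight above the rack, about 16 mm too far in +y. Correct that and descend.

carry_out --pt "-10 -1 0 0 255" --pt "-6 -1 5 0 255" --pt "0 0 20 0 255" --pt "0 0 25 0 255" --pt "0 0 20 0 255"

```text
t: 12.85
eef_pos: [0.5926, -0.1983, 0.272]
eef_rot: [0.69, 0.724, -0.0, -0.0]
wrist_force: [-0.5, 0.1, -5.3]
gripper_width: 0.137
gripper_force: 39.9
```

carry_out --pt "0 0 15 0 255" --pt "0 0 15 0 255" --pt "0 0 10 0 255" --pt "0 0 10 0 255" --pt "0 0 0 0 255"

```text
t: 13.27
eef_pos: [0.5917, -0.198, 0.2211]
eef_rot: [0.69, 0.724, -0.0, -0.002]
wrist_force: [0.2, 0.7, -4.1]
gripper_width: 0.13
gripper_force: 39.9
```

Run:
```python
from h import *
s=arm.observe(); p=s["eef_pos"]; print(p,s["wrist_force"])
d=np.array([.591,-.201])-p[:2]; print("toolx,tooly",d@[-.0471,.9989]*1000,d@[.9989,.0471]*1000)
a=vision.capture("scene")["image"][:,:,::-1]; b=vision.capture("top")["image"][:,:,::-1]
cv2.imwrite("pics/p6.png",np.hstack([cv2.resize(a[80:245,180:330],(400,440),interpolation=2),cv2.resize(b[120:263,340:470],(400,440),interpolation=2)]))
```

```text
[ 0.59173749 -0.19799202  0.2211193 ] [ 0.19751467  0.73752194 -4.13709679]
toolx,tooly -2.969932765090851 -0.8783531999421533
```

View pics/p6.png

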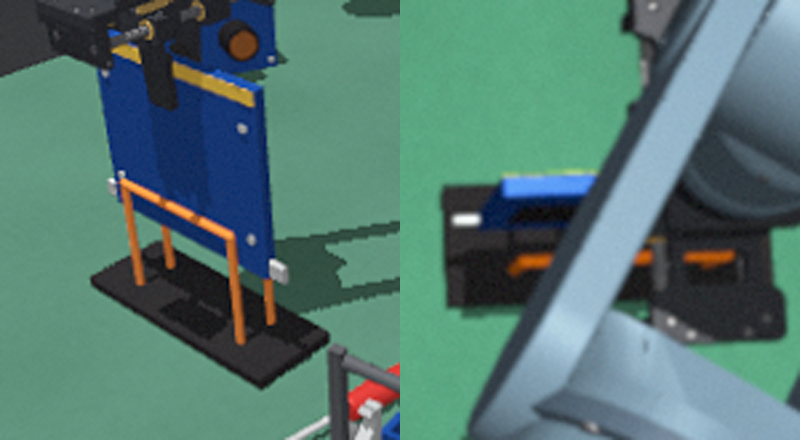

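The lid's lower edge is between the loops (behind the tall one, no side force). Lower it to the floor slowly.

carry_out --pt "-2 0 14 0 255" --pt "-1 0 14 0 255" --pt "0 0 14 0 255" --pt "0 0 14 0 255" --pt "0 0 10 0 255"

```text
t: 13.78
eef_pos: [0.5932, -0.202, 0.1578]
eef_rot: [0.69, 0.724, 0.0, 0.001]
wrist_force: [-0.9, -0.1, -4.6]
gripper_width: 0.13
gripper_force: 39.9
```

carry_out --pt "0 0 3 0 255" --pt "0 0 2 0 255" --pt "0 0 2 0 255" --pt "0 0 0 0 255"

```text
t: 14.12
eef_pos: [0.5932, -0.202, 0.1513]
eef_rot: [0.69, 0.724, 0.0, 0.001]
wrist_force: [-1.1, -0.7, -3.8]
gripper_width: 0.13
gripper_force: 39.9
```

carry_out --pt "0 0 2 0 255" --pt "0 0 2 0 255" --pt "0 0 0 0 255"

```text
t: 14.37
eef_pos: [0.5927, -0.2018, 0.1466]
eef_rot: [0.69, 0.724, -0.0, 0.0]
wrist_force: [0.7, 0.7, -4.6]
gripper_width: 0.132
gripper_force: 39.9
```

carry_out --pt "0 0 1.5 0 255" --pt "0 0 0 0 255"

```text
t: 14.53
eef_pos: [0.5927, -0.2017, 0.1449]
eef_rot: [0.69, 0.724, -0.0, -0.0]
wrist_force: [0.3, 0.5, -4.0]
gripper_width: 0.137
gripper_force: 39.9
```

carry_out --pt "0 0 1 0 255" --pt "0 0 0 0 255"

```text
t: 14.7
eef_pos: [0.593, -0.2018, 0.1445]
eef_rot: [0.69, 0.724, 0.0, 0.0]
wrist_force: [0.1, -0.1, -2.2]
gripper_width: 0.132
gripper_force: 39.9
```

Floor contact. Release gently, then nudge the lid to rest on the tall loop.

carry_out --pt "0 0 1 0 255" --pt "0 0 0 0 255" --pt "0 0 0 0 220" --pt "0 0 0 0 205" --pt "0 0 0 0 200" --squeeze 8

```text
t: 15.12
eef_pos: [0.5927, -0.202, 0.1431]
eef_rot: [0.69, 0.724, -0.0, 0.0]
wrist_force: [0.3, -0.6, -0.2]
gripper_width: 0.209
gripper_force: 0.0
```

carry_out --pt "0 3 0 0 200" --pt "0 3 0 0 200" --pt "0 2 0 0 200" --pt "0 0 0 0 200"

```text
t: 15.45
eef_pos: [0.5988, -0.2016, 0.1427]
eef_rot: [0.69, 0.724, -0.002, -0.002]
wrist_force: [-9.8, 0.2, 6.0]
gripper_width: 0.216
gripper_force: 5.0
```

carry_out --pt "0 -3 0 0 200" --pt "0 0 0 0 60" --pt "0 0 0 0 0" --pt "0 0 0 0 0" --pt "0 0 0 0 0"

```text
t: 15.87
eef_pos: [0.598, -0.2015, 0.1431]
eef_rot: [0.69, 0.724, 0.0, 0.0]
wrist_force: [-0.7, -0.5, 0.1]
gripper_width: 0.493
gripper_force: 0.0
```

carry_out --pt "0 0 0 0 0" --pt "0 0 0 0 0" --pt "0 0 -15 0 0" --pt "0 0 -25 0 0" --pt "0 0 -35 0 0"

```text
t: 16.28
eef_pos: [0.596, -0.2006, 0.2157]
eef_rot: [0.69, 0.724, -0.001, -0.003]
wrist_force: [1.4, 0.1, -0.4]
gripper_width: 0.872
gripper_force: 0.0
```

carry_out --pt "0 0 -40 0 0" --pt "0 0 -40 0 0" --pt "20 -30 0 0 255" --pt "20 -30 0 0 255" --pt "20 -30 0 0 255"

```text
t: 16.7
eef_pos: [0.5044, -0.1456, 0.2989]
eef_rot: [0.69, 0.724, 0.0, 0.001]
wrist_force: [0.4, 0.1, -0.1]
gripper_width: 0.799
gripper_force: 0.0
```

carry_out --pt "20 -30 0 0 255" --pt "25 -30 0 0 255" --pt "25 -30 0 0 255" --pt "25 -20 0 0 255" --pt "0 0 0 0 255"

```text
t: 17.12
eef_pos: [0.3876, -0.053, 0.2982]
eef_rot: [0.689, 0.724, 0.0, -0.0]
wrist_force: [0.3, -0.6, 0.4]
gripper_width: 0.418
gripper_force: 0.0
```

Run:
```python
from h import *
s=arm.observe(); p=s["eef_pos"]; print(p,s["wrist_force"])
T=vision.capture("top"); S=vision.capture("scene")
for n,c in(("T",T),("S",S)):
    I=c["image"].astype(int); m=(I[...,0]>120)&(I[...,1]<60)&(I[...,2]<60)
    k,l,st,ce=cv2.connectedComponentsWithStats(m.astype(np.uint8))
    for i in range(1,k):
        if st[i,4]>15: print(n,st[i],ce[i].round(1),(plane(c,[ce[i]],.07)*1000).round(1))
b=T["image"][:,:,::-1]; a=S["image"][:,:,::-1]
cv2.imwrite("pics/p7.png",np.vstack([np.hstack([cv2.resize(b[120:260,150:300],(400,300),interpolation=2),cv2.resize(a[100:240,190:330],(400,300),interpolation=2)]),np.hstack([cv2.resize(b[120:260,330:480],(400,300),interpolation=2),cv2.resize(a[180:330,290:470],(400,300),interpolation=2)])]))
```

```text
[ 0.3876166  -0.05303822  0.29818425] [ 0.33083984 -0.59622869  0.35290257]
T [299 104  17   8  21] [306.3 106.2] [[777.2  25.9]]
T [295 120  26   8  32] [308.3 124.8] [[736.3  20.9]]
T [310 191  12  33 304] [315.4 207.5] [[558.3   3.5]]
T [218 192  11  12  83] [223.5 197.5] [[577.3 198.3]]
S [232   0   9  25 160] [235.6  12.2] [[ -570.1 -1835.6]]
S [332 216   6   8  18] [335.4 220.2] [[579.7  54.4]]
S [317 222  13   9  45] [323.1 227.1] [[612.5  50.5]]
S [310 230   6   8  22] [312.3 233.4] [[641.   47.9]]
S [389 254   9   5  25] [392.7 256.4] [[584.9 199.6]]
S [243 273  22  14 162] [253.7 277.7] [[793.4  53.6]]
S [237 281  35  22 246] [254.9 295.5] [[816.9  85.3]]
```

View pics/p7.png

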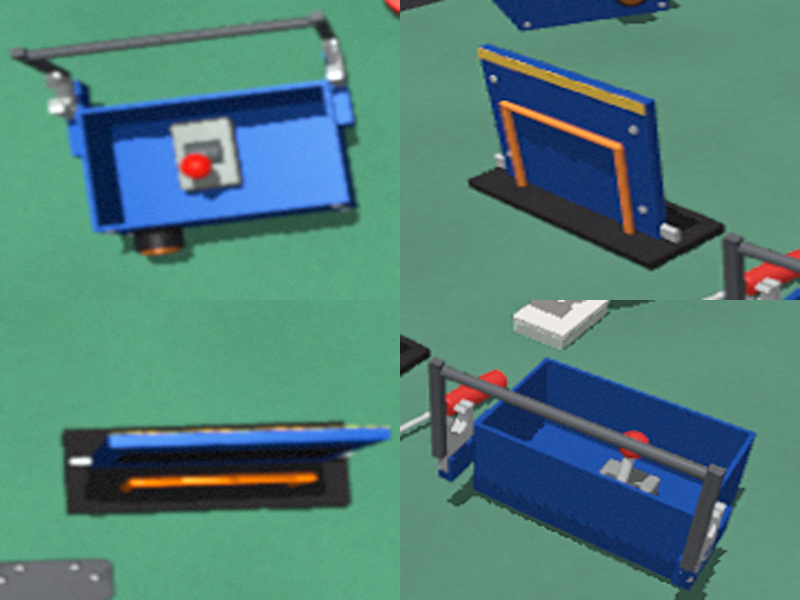

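The lid stands in the slot, leaning on the tall loop. Ball is at about (0.577, 0.198), with the gap in front of it open and nothing disturbed. Next I turn the shut fingers and go above the gap.

carry_out --pt "0 0 0 6.95 255" --pt "0 0 0 6.95 255" --pt "0 0 0 6.95 255" --pt "0 0 0 6.95 255" --pt "0 0 0 6.95 255"

```text
t: 17.63
eef_pos: [0.3916, -0.0573, 0.2982]
eef_rot: [0.876, 0.482, -0.0, 0.0]
wrist_force: [-0.5, 0.6, -0.6]
gripper_width: 0.007
gripper_force: 0.0
```

carry_out --pt "0 0 0 6.95 255" --pt "0 0 0 6.95 255" --pt "0 0 0 6.95 255" --pt "0 0 0 6.95 255" --pt "0 0 0 6.95 255"

```text
t: 18.05
eef_pos: [0.3916, -0.0573, 0.2981]
eef_rot: [0.98, 0.198, -0.0, 0.0]
wrist_force: [-1.1, 0.1, -0.6]
gripper_width: 0.004
gripper_force: 0.0
```

carry_out --pt "0 0 0 6.95 255" --pt "0 0 0 6.95 255" --pt "24 -27 0 0 255" --pt "24 -27 0 0 255" --pt "24 -27 0 0 255"

```text
t: 18.47
eef_pos: [0.4505, 0.0352, 0.2982]
eef_rot: [0.997, 0.08, 0.0, 0.0]
wrist_force: [0.2, -0.9, -0.1]
gripper_width: 0.009
gripper_force: 0.0
```

carry_out --pt "24 -27 0 0 255" --pt "24 -27 0 0 255" --pt "24 -27 0 0 255" --pt "24 -27 0 0 255" --pt "0 0 0 0 255"

```text
t: 18.88
eef_pos: [0.5289, 0.1613, 0.2966]
eef_rot: [0.997, 0.083, -0.0, -0.001]
wrist_force: [-0.9, -0.9, 0.5]
gripper_width: 0.008
gripper_force: 0.0
```

```bash
cat > e.py <<'E'
from h import *
s=arm.observe(); p=s["eef_pos"]; q=s["eef_rot"]; print(p,s["wrist_force"],"xaxis",np.degrees(2*np.arctan2(q[1],q[0])),s["q"][5],s["gripper_width"])
d=np.array([.5445,.1931])-p[:2]; a=2*np.arctan2(q[1],q[0])
print("toolx,tooly mm",d@[np.cos(a),np.sin(a)]*1000,d@[np.sin(a),-np.cos(a)]*1000)
r=p[:2]-[.5837,.1826]; print("in housing",r@[.987,.160]*1000,r@[-.160,.987]*1000)
E
python3 e.py
```

```text
[0.52892504 0.16134269 0.29658673] [-0.92790645 -0.88060393  0.45373346] xaxis 9.503469218983241 1.4851875751780155 0.007906715158424048
toolx,tooly mm 20.604566725188917 -28.749916130845648
in housing -57.46405426454897 -12.216967298984265
```

carry_out --pt "20.5 -28.5 0 0 255" --pt "0 0 40 0 255" --pt "0 0 40 0 255" --pt "0 0 40 0 255" --pt "0 0 40 0 255"

```text
t: 19.3
eef_pos: [0.5423, 0.1884, 0.136]
eef_rot: [0.997, 0.081, 0.0, 0.0]
wrist_force: [0.6, -0.5, -0.1]
gripper_width: 0.006
gripper_force: 0.0
```

carry_out --pt "0 0 20 0 255" --pt "0 0 0 0 255" --pt "0 0 0 0 255"

```text
t: 19.55
eef_pos: [0.5414, 0.1882, 0.1168]
eef_rot: [0.997, 0.081, -0.001, 0.0]
wrist_force: [0.9, -0.6, 1.6]
gripper_width: 0.005
gripper_force: 0.0
```

```bash
python3 e.py
```

```text
[0.54135683 0.18816579 0.1167954 ] [ 0.88126908 -0.64260478  1.59857425] xaxis 9.287168817308125 1.5363871266287619 0.004684788632188917
toolx,tooly mm 3.8982687886275365 -4.362278685900462
in housing -40.902185523956 12.268341413781938
```

carry_out --pt "4 -4.4 10 0 255" --pt "0 0 15 0 255" --pt "0 0 15 0 255" --pt "0 0 12 0 255" --pt "0 0 0 0 255"

```text
t: 19.97
eef_pos: [0.5443, 0.1939, 0.065]
eef_rot: [0.997, 0.081, -0.001, 0.0]
wrist_force: [-0.4, -1.1, -0.0]
gripper_width: -0.0
gripper_force: 0.0
```

carry_out --pt "5 0 0 0 255" --pt "6 0 0 0 255" --pt "6 0 0 0 255" --pt "6 0 0 0 255" --pt "6 0 0 0 255"

```text
t: 20.38
eef_pos: [0.5745, 0.1988, 0.067]
eef_rot: [0.997, 0.081, 0.001, -0.0]
wrist_force: [-0.9, -0.5, 1.2]
gripper_width: 0.003
gripper_force: 0.9
```

```bash
python3 e.py
```

```text
[0.57445962 0.19884599 0.06697726] [-0.89666853 -0.47958319  1.19538375] xaxis 9.333927553062216 1.5461287736690057 0.0031406791023474052
toolx,tooly mm -30.494886778598136 0.8108174284861732
in housing -6.520891551434581 17.513253687502406
```

Contact with the ball (about 1 N). Keep pushing to the stop.

carry_out --pt "5 0 0 0 255" --pt "5 0 0 0 255" --pt "4 0 0 0 255" --pt "4 0 0 0 255" --pt "3 0 0 0 255"

```text
t: 20.8
eef_pos: [0.594, 0.202, 0.0657]
eef_rot: [0.997, 0.081, -0.0, 0.0]
wrist_force: [-0.6, -0.5, -2.1]
gripper_width: 0.007
gripper_force: 0.8
```

carry_out --pt "2 0 0 0 255" --pt "2 0 0 0 255" --pt "0 0 0 0 255"

```text
t: 21.05
eef_pos: [0.5964, 0.2025, 0.0654]
eef_rot: [0.997, 0.081, -0.002, 0.0]
wrist_force: [-5.8, -2.0, 0.6]
gripper_width: 0.007
gripper_force: 2.9
```

carry_out --pt "2 0 0 0 255" --pt "0 0 0 0 255"

```text
t: 21.22
eef_pos: [0.5966, 0.2025, 0.0652]
eef_rot: [0.997, 0.082, -0.004, 0.0]
wrist_force: [-12.3, -2.9, 6.3]
gripper_width: 0.004
gripper_force: 6.2
```

Firm stop (position fixed, force up to 12 N). Back off, rise, retreat and verify numerically.

carry_out --pt "-8 0 0 0 255" --pt "-8 0 0 0 255" --pt "0 0 -25 0 255" --pt "0 0 -35 0 255" --pt "0 0 -40 0 255"

```text
t: 21.63
eef_pos: [0.5823, 0.2002, 0.1653]
eef_rot: [0.997, 0.081, -0.002, 0.0]
wrist_force: [1.3, 0.3, -0.9]
gripper_width: 0.005
gripper_force: 0.0
```

carry_out --pt "0 0 -40 0 255" --pt "-35 0 -20 0 255" --pt "-38 0 0 0 255" --pt "-38 0 0 0 255" --pt "-38 0 0 0 255"

```text
t: 22.05
eef_pos: [0.4358, 0.1761, 0.2267]
eef_rot: [0.997, 0.081, 0.001, -0.0]
wrist_force: [0.1, 0.6, 0.4]
gripper_width: 0.004
gripper_force: 0.0
```

carry_out --pt "-38 0 0 0 255" --pt "-20 0 0 0 255" --pt "0 0 0 0 255"

```text
t: 22.3
eef_pos: [0.3764, 0.1668, 0.2259]
eef_rot: [0.997, 0.082, 0.0, -0.0]
wrist_force: [1.0, -0.6, -0.1]
gripper_width: 0.006
gripper_force: 0.0
```

Run:
```python
from h import *
s=arm.observe(); print(s["eef_pos"],s["wrist_force"])
for n in("top","scene"):
    c=vision.capture(n); I=c["image"].astype(int); m=(I[...,0]>120)&(I[...,1]<60)&(I[...,2]<60)
    k,l,st,ce=cv2.connectedComponentsWithStats(m.astype(np.uint8))
    for i in range(1,k):
        if st[i,4]>15:
            w=plane(c,[ce[i]],.07)[0]; r=w-[.5837,.1826]
            print(n,st[i],(w*1000).round(1),"housing",(r@[.987,.160]*1000).round(1),(r@[-.160,.987]*1000).round(1))
    cv2.imwrite(f"pics/final_{n}.png",c["image"][:,:,::-1])
    # rack region change since the lid was placed
    I7=I[...,2]; lid=(I[...,2]>90)&(I[...,0]<80)
    x0,y0,x1,y1=(330,150,480,260) if n=="top" else (190,100,330,240)
    print("lid px",np.argwhere(lid[y0:y1,x0:x1]).mean(0)+[y0,x0],lid[y0:y1,x0:x1].sum())
```

```text
[0.37635466 0.16681735 0.2259126 ] [ 0.95562175 -0.62852883 -0.09805394]
top [299 104  17   8  24] [777.3  26.2] housing 166.1 -185.4
top [295 120  26   8  34] [736.4  20. ] housing 124.7 -184.9
top [216 172  11  12  92] [621.1 205.4] housing 40.5 16.5
top [310 191  12  33 300] [558.    3.4] housing -54.0 -172.7
lid px [190.0751773  422.19716312] 705
scene [232   0   9  25 159] [ -569.1 -1834.4] housing -1460.6 -1806.3
scene [332 216   6   8  18] [579.8  54.4] housing -24.3 -126.0
scene [318 223  12   8  43] [612.2  51.1] housing 7.1 -134.4
scene [311 229   6   9  20] [641.1  48.7] housing 35.3 -141.3
scene [387 262   4   9  16] [609.7 209.1] housing 29.9 22.0
scene [243 273  22  14 160] [793.3  53.4] housing 186.2 -161.0
scene [237 281  35  22 248] [816.8  85.3] housing 214.5 -133.3
lid px [156.36022167 252.17549261] 3248
```

The image gives 44.5 mm of ball travel against the nominal 48 mm, so I'll check it at subpixel level before handing in.

Run:
```python
from h import *
c=vision.capture("top")
for f in ("top now","p4"):
    pass
I=c["image"].astype(float); w=np.clip(I[...,0]-np.maximum(I[...,1],I[...,2])-30,0,None)
x0,y0,x1,y1=208,160,236,205; W=w[y0:y1,x0:x1]
print("weighted centroid",(W.sum(0)@np.arange(x0,x1))/W.sum(),(W.sum(1)@np.arange(y0,y1))/W.sum())
print("col",W.sum(0).round().astype(int)); print("row",W.sum(1).round().astype(int))
B=np.clip(I[...,2]-I[...,0]-30,0,None)
u=222 # column through housing: blue profile rows -> walls
for r in range(135,245,1): print(r,I[r,208].astype(int).tolist(),end=" ; ")
for X in (-4,-8,35,38,41,44): 
    p=[.5837+X*.000987-.0165*.16,.1826+X*.00016+.0165*.987,.07]; print(X,proj(c,[p]))
```

```text
weighted centroid 220.45691394316674 177.074471151075
col [   0    0    0    0    0    0    0  455 1163 1598 1800 1843 1848 1910
 1926 1780 1534 1099  393    0    0    0    0    0    0    0    0    0]
row [   0    0    0    0    0    0    0    0    0    0    0   67  714 1401
 1692 1853 1898 1876 1908 1860 1680 1356  808  236    0    0    0    0
    0    0    0    0    0    0    0    0    0    0    0    0    0    0
    0    0    0]
135 [88, 151, 119] ; 136 [94, 121, 110] ; 137 [109, 116, 119] ; 138 [118, 122, 127] ; 139 [98, 104, 107] ; 140 [76, 89, 85] ; 141 [71, 119, 96] ; 142 [85, 157, 122] ; 143 [89, 165, 127] ; 144 [90, 161, 124] ; 145 [86, 161, 124] ; 146 [85, 159, 125] ; 147 [85, 159, 124] ; 148 [89, 162, 127] ; 149 [83, 157, 124] ; 150 [90, 163, 126] ; 151 [86, 160, 126] ; 152 [91, 164, 128] ; 153 [87, 161, 128] ; 154 [90, 162, 128] ; 155 [88, 162, 125] ; 156 [91, 162, 128] ; 157 [89, 160, 125] ; 158 [88, 161, 127] ; 159 [90, 162, 128] ; 160 [87, 164, 127] ; 161 [87, 163, 127] ; 162 [88, 163, 128] ; 163 [91, 164, 128] ; 164 [88, 162, 126] ; 165 [89, 163, 132] ; 166 [83, 156, 1
[... 1085 characters left out ...]
36] ; 220 [65, 133, 235] ; 221 [68, 134, 237] ; 222 [64, 133, 236] ; 223 [66, 131, 235] ; 224 [50, 106, 202] ; 225 [32, 65, 125] ; 226 [26, 33, 56] ; 227 [31, 32, 35] ; 228 [34, 33, 36] ; 229 [66, 64, 63] ; 230 [82, 81, 83] ; 231 [86, 82, 84] ; 232 [85, 85, 89] ; 233 [80, 76, 79] ; 234 [81, 79, 82] ; 235 [115, 90, 81] ; 236 [187, 120, 74] ; 237 [206, 127, 64] ; 238 [147, 100, 53] ; 239 [74, 84, 59] ; 240 [49, 88, 69] ; 241 [51, 88, 72] ; 242 [53, 98, 77] ; 243 [72, 134, 105] ; 244 [89, 162, 127] ; -4 [[223.49384682 197.59655764]]
-8 [[223.73718015 199.45518473]]
35 [[221.1388169  179.55290957]]
38 [[220.95898035 178.17088347]]
41 [[220.77933327 176.78971914]]
44 [[220.59987584 175.40941898]]
```

Ball is now at X ≈ +40 mm. I'll push once more, a bit firmer and at ball-centre height, to see whether the stop is in the same place.

carry_out --pt "39 0 0 0 255" --pt "39 0 0 0 255" --pt "39 0 0 0 255" --pt "39 0 0 0 255" --pt "39 0 0 0 255"

```text
t: 22.87
eef_pos: [0.5754, 0.1988, 0.2252]
eef_rot: [0.997, 0.081, 0.0, -0.0]
wrist_force: [0.8, -0.8, 1.0]
gripper_width: 0.003
gripper_force: 0.0
```

carry_out --pt "0 0 0 0 255" --pt "0 0 38 0 255" --pt "0 0 38 0 255" --pt "0 0 38 0 255" --pt "0 0 0 0 255"

```text
t: 23.28
eef_pos: [0.5671, 0.1975, 0.1031]
eef_rot: [0.997, 0.081, -0.007, 0.0]
wrist_force: [-1.7, 0.4, -1.5]
gripper_width: 0.008
gripper_force: 0.0
```

```bash
python3 e.py
python3 - <<'E'
import cv2,numpy as np
J=cv2.imread("pics/p7.png")[:300,:400,::-1].astype(float)
w=np.clip(J[...,0]-np.maximum(J[...,1],J[...,2])-30,0,None)
w[:, :150]=0; w[:,240:]=0; w[:120]=0; w[200:]=0
yy,xx=np.mgrid[:300,:400]
x=(w*xx).sum()/w.sum(); y=(w*yy).sum()/w.sum()
print("before, full px",(x+.5)*150/400-.5+150,(y+.5)*140/300-.5+120)
E
```

```text
[0.56708338 0.19748561 0.10308841] [-1.7079477   0.42555762 -1.52617733] xaxis 9.306773989685148 1.546043162420023 0.00782163621253397
toolx,tooly mm -22.995347825381796 0.6756815255718384
in housing -14.018907536871875 17.350752696048367
before, full px 222.89472911126228 196.8948921461507
```

carry_out --pt "0 0 20 0 255" --pt "0 0 13 0 255" --pt "8 0 0 0 255" --pt "8 0 0 0 255" --pt "8 0 0 0 255"

```text
t: 23.7
eef_pos: [0.5982, 0.2027, 0.0811]
eef_rot: [0.997, 0.081, 0.002, -0.0]
wrist_force: [-0.0, 0.5, 0.4]
gripper_width: 0.008
gripper_force: 0.0
```

carry_out --pt "4 0 0 0 255" --pt "0 0 0 0 255" --pt "0 0 0 0 255"

```text
t: 23.95
eef_pos: [0.6008, 0.2031, 0.0801]
eef_rot: [0.997, 0.081, 0.001, -0.0]
wrist_force: [-0.4, -0.8, 0.5]
gripper_width: 0.001
gripper_force: 0.1
```

carry_out --pt "2 0 0 0 255" --pt "0 0 0 0 255"

```text
t: 24.12
eef_pos: [0.6013, 0.2032, 0.0794]
eef_rot: [0.997, 0.081, -0.001, 0.0]
wrist_force: [-3.2, -1.4, 2.9]
gripper_width: 0.006
gripper_force: 2.3
```

carry_out --pt "2 0 0 0 255" --pt "0 0 0 0 255"

```text
t: 24.28
eef_pos: [0.6018, 0.2034, 0.0791]
eef_rot: [0.997, 0.082, -0.002, 0.0]
wrist_force: [-8.7, -3.5, 8.3]
gripper_width: 0.005
gripper_force: 5.8
```

carry_out --pt "2 0 0 0 255" --pt "0 0 0 0 255" --pt "0 0 0 0 255"

```text
t: 24.53
eef_pos: [0.6022, 0.2034, 0.0789]
eef_rot: [0.997, 0.082, -0.004, 0.001]
wrist_force: [-14.5, -3.8, 11.3]
gripper_width: 0.005
gripper_force: 8.9
```

The stop is at the same place: the 4.7 mm difference matches touching the sphere 10 mm higher. The lever is therefore on its end stop. Retreat.

carry_out --pt "-5 0 0 0 255" --pt "-8 0 0 0 255" --pt "-5 0 -20 0 255" --pt "0 0 -35 0 255" --pt "0 0 -40 0 255"

```text
t: 24.95
eef_pos: [0.5855, 0.2008, 0.1723]
eef_rot: [0.997, 0.081, -0.003, 0.0]
wrist_force: [0.6, 1.0, -0.3]
gripper_width: 0.008
gripper_force: 0.0
```

carry_out --pt "0 0 -40 0 255" --pt "-38 0 -15 0 255" --pt "-38 0 0 0 255" --pt "-38 0 0 0 255" --pt "-38 0 0 0 255"

```text
t: 25.37
eef_pos: [0.4363, 0.1762, 0.2291]
eef_rot: [0.997, 0.081, 0.001, -0.0]
wrist_force: [-0.1, 0.2, 0.5]
gripper_width: 0.009
gripper_force: 0.0
```

carry_out --pt "-38 0 0 0 255" --pt "-20 0 0 0 255" --pt "0 0 0 0 255" --pt "0 0 0 0 255"

```text
t: 25.7
eef_pos: [0.3804, 0.1671, 0.2294]
eef_rot: [0.997, 0.081, 0.001, -0.0]
wrist_force: [-0.5, 0.2, -0.9]
gripper_width: 0.007
gripper_force: 0.0
```

Run:
```python
from h import *
from station import job_done
for n in("top","scene"):
    c=vision.capture(n); I=c["image"].astype(int); P=cv2.imread(f"pics/final_{n}.png")[:,:,::-1].astype(int)
    if n=="top":
        w=np.clip(I[...,0]-np.maximum(I[...,1],I[...,2])-30,0,None)[160:205,208:236]
        print("ball row",(w.sum(1)@np.arange(160,205))/w.sum())
    x0,y0,x1,y1=(330,150,480,260) if n=="top" else (190,100,330,240)
    print("rack change px",(abs(I-P).max(2)[y0:y1,x0:x1]>40).sum())
print(arm.observe()["eef_pos"]); print(job_done())
```

```text
ball row 177.07740525619644
rack change px 0
rack change px 2
[0.38171911 0.16711547 0.22952983]
the job is handed in; nothing more can be done
None
```

Job handed in at about 26 s: the lid stands free in the rack slot leaning on the tall loop, the isolator lever is against its hinge-side stop (confirmed by a second push; measured ball travel was 43–44 mm of the nominal 48), and the fuse case, screwdriver and tape roll were not touched.

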